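# Press a wooden pendant together in bench locking pliers

### The arm

A 7-joint arm with a two-finger parallel gripper is mounted at the origin on the work surface. World frame = base frame: x ahead of the robot, y to its left, z up, the work surface at z = 0. Lengths are in m, angles in degrees, forces in N, time in s.
With the tool pointing down it reaches from about 0.35 to 0.9 m from the base axis. Payload 7.2 kg.
Tool frame: the origin (TCP) lies on the centre line of the jaws, within the pads' length; the fingertips stand 22 mm ahead of it and the grasp point (between the pads) lies 3 mm ahead of it; z points along the fingers, y is the line along which they close (so a half turn about z gives the same grasp; the last joint's range is limited). The gripper opens to 88 mm and grips with 3 to 60 N. Pads are 20 mm wide; open, the fingers measure 115 mm over their backs; the gripper's body (75 mm by 178 mm) begins 61 mm behind the grasp point.
Start: joints at [73.098, 23.554, -0.728, 91.456, 0.321, 64.991, -4.71], TCP at [0.141, -0.609, 0.245] pointing down, gripper open.
Joint ranges: [-169.25, 169.25], [-16.82, 113.86], [-84.01, 82.57], [7.8, 145.47], [-59.2, 239.2], [7.22, 106.19], [-163.78, 163.78]. Speed limits (degrees/s): [136.94, 136.94, 172.46, 172.46, 180, 180, 180].

### API

Orientations are given as [roll, pitch, yaw] about the fixed x, y, z axes, in that order (R = Rz(yaw) Ry(pitch) Rx(roll)).
In Python, from station import monitor, cams, job gives the robot as it stands.
- The arm moves only by the tool carry_out, never from a script. Its argument "deltas" is text: rows parted by semicolons, each of 7 numbers parted by spaces: the finger opening in mm, from 0 to 87.8, then the shift along the tool's x, y, z in mm, then the turn, a rotation vector about the tool's x, y, z in degrees. A call has exactly 5 rows; each row is the pose to reach, as a shift and turn from the pose commanded when the call began, along the tool's axes at that moment; what a row does not reach only later rows make up. A row lasts 1/12 s, in which the tool goes at most 41.7 mm and 7.16 degrees, less where a joint would pass 70% of its speed; a pose out of reach is approached as far as the arm can. A call with a gripper value outside its range is refused whole. The fingers move at their own pace and stop on an object; the grip force is fixed at half the most. Time passes only in rows, so rows that repeat a pose let the fingers close, or fill a call up. It gives the time, the measured TCP pose, the force, the opening and the grip force at its end, in the units of the state.
- monitor.sense(): the state, without advancing time (a new reading comes with each control period).
- cams.get_image(name): name is "scene" or "top" or "wrist"; returns a dict with "image" (384x512x3 uint8, blue, green, red), "intrinsics" (3x3 intrinsics, pixels), "rvec" (rotation vector, rad) and "tvec" (3), from world to camera coordinates, as OpenCV has them; the wrist camera has in their place "T_tool_cam" (4x4, takes a point from camera to tool coordinates, whose origin is the TCP and whose axes are the flange's). Camera axes: x right, y down, z forward; pixel columns grow to the right and rows downward; lengths in m; the calibration is good to about 2 mm. A picture is of the moment at which its call begins: read the wrist's pose just before it. There is no depth.
- job.hand_in(): hands the job in; it is judged then, once.
The state is a dict: "t": time; "joints": joint angles; "qd": joint speeds; "joint_torque": joint torques, N m; "eef_pos": TCP position; "tcp_rot": TCP orientation; "wrist_force": force on the tool from outside, world axes, zero at the start; "ft_torque": the same for the moment, N m; "opening": finger opening in m; "gripper_force": force on a finger pad.
Only numpy, scipy, OpenCV 4.12 (cv2) and the standard library are available. Lean on these libraries where they do the work, as an engineer would, in place of code of your own. Each camera call takes 0.05 s, during which the arm holds its last target. There are 200 camera calls.

### The job

Stand the pendant front with the single square tab in the middle of its top edge upright in the nest of the bench-mounted locking pliers, in the gap between the dark back plate and the rubber jaw pad, and let go of it. Squeeze the two handles together until they lock over center, let go and leave the pliers clamped by themselves for at least one second; then pull the release lever so that the handles spring fully open, leaving the two plates standing pressed together against the fixed jaw. Do not wrench the handles apart to open them, and leave the other things on the counter where they are.

Things in the scene. Friction and masses are not known exactly. Their poses are not given: they have to be found in the camera images.
- front_plate: Pendant front, light wood, loose, about 60 g: a slab 90 mm long (own x), 16 mm thick (own y), 40 mm tall, with one square tab 24 mm long (x) by 16 mm thick standing on the middle of its top edge, from 40 to 69 mm height. Stands upright on its long edge in one of the three compartments of the tray (which one varies). Origin: centre of its underside; z up. Its two faces are alike.
- tray: Fixed wooden tray, 112 mm (own x) by 150 mm (own y), 26 mm tall, floor 6 mm thick, two dividers make three compartments each 42 mm wide side by side along y (48 mm pitch); the plates stand in them along the tray's x. Origin: centre of its underside.
- twin_plate: Bystander in the tray: same light slab but with two tabs, one at each end of its top edge, 69 mm tall. Not wanted. Origin: centre of its underside.
- round_plate: Bystander in the tray: same light slab but with a half-round top 56 mm wide, 62 mm tall, no tab. Not wanted. Origin: centre of its underside.
- back_plate: Pendant back, dark wood, loose, 90 mm long (own x), 20 mm thick (own y), 40 mm tall, no tab; already stands upright in the nest beside the fixed jaw, up to 4 mm from it. Origin: centre of its underside.
- press: Locking pliers lying flat on a fixed steel base plate (215 x 172 x 12 mm). Origin: on the table under the centre pivot (post 34 mm wide, top 70 mm high). Own +x points from pivot to jaws, -x to the handles; +y from the moving jaw to the fixed jaw, whose face is at y = +30 mm (top 50 mm high). C-shaped jaw arms 26 to 42 mm high, out to |y| = 72 mm. Handle hinges at x = 0, y = -14 and +14 mm.
- nest (a point): Middle of the nest's floor (the base plate's top): x 94, y 0, z 12 mm of the press frame, same axes. End stops (30 mm high) leave the nest 101 mm long in x. Open, the free gap for the front plate runs from the pad at y = -26 mm to the back plate's near face, 32 to 36 mm wide. Pressed home, the back plate's middle is at y = +20 mm and the front plate's at +2 mm.
- pad_face (a point): Middle of the face of the moving jaw's rubber pad, 60 mm long, 15 to 45 mm high. Same axes as the press; y = -26 mm in the press frame when open; it travels up to 24 mm to +y as the handles close and gives way on its spring (4 N per mm).
- handles_mid (a point): The place to squeeze: midway between the handles, 75 mm behind the pivot (x -75, y 0 mm of the press frame), 51 mm above the table, the middle height of the handle bars (12 mm thick, 40 to 62 mm high, ending 126 mm from the hinges; only the table lies below). Same axes as the press; the handles close along y. Width over both handles here: 64 mm open, 40 mm locked.
- handle (a joint): Swing of each of the two handles (they are geared and move alike): 0 = fully open, 0.13 rad = dead center, 0.16 rad = locked against the stop. A spring pushes them open below dead center (up to about 15 N on each handle at the squeezing place) and holds them locked beyond it.
- lever_tip (a point): Middle of the release lever's upright steel paddle, 82 mm above the table: 26 mm long, 8 mm thick, 58 to 106 mm high, free on both sides. The lever is pivoted on top of the handle on the -y side, 118 mm from its hinge, and reaches back beyond the handle's end; the paddle is 52 mm from the lever's pivot. Axes: the lever's own (x along it towards the jaws, y across).
- lever (a joint): Release lever's swing relative to its handle: 0 at rest (sprung, about 2 N at the paddle), up to 0.6 rad as the paddle is pulled away from the other handle, towards the press's -y. With the handles locked, from 0.1 rad its toe wedges them apart and at 0.3 to 0.5 rad they spring open: 20 to 30 mm of pull. Its handle then swings out by itself; the lever springs back when let go.
- bead_jar: Bystander: amber jar, 64 mm in diameter, 85 mm tall. Origin: centre of its underside.
- spool: Bystander: thread spool, 52 mm in diameter, 58 mm tall. Origin: centre of its underside.
- ring_cone: Bystander: dark wooden ring cone, 60 mm in diameter, 90 mm tall. Origin: centre of its underside.
- bead_bowl: Bystander: white bowl, 80 mm in diameter, 35 mm tall. Origin: centre of its underside.
- bangle_puck: Bystander: dark wooden disc, 68 mm in diameter, 22 mm tall. Origin: centre of its underside.
- driver: Bystander: screwdriver with a wooden handle, 170 mm long, lying on the table. Origin: middle of its length, underside.
There are look-alikes about, which are no part of the job. Leave any blue or turquoise look-alike of the front_plate alone.

How it is judged (in metres and radians):
On the way, in this order (a step that is already met when the one before it is completed fails the run):
1. the tabbed front plate stands upright in the nest between the back plate and the jaw pad, let go, the pliers still open (angle between front_plate's own z axis and vertical below 0.12 rad and angle between the x axis of front_plate and the x axis of press, either way round below 0.12 rad and x of front_plate in the frame of press between 0.086 and 0.102 m and z of front_plate in the frame of press between 0.008 and 0.016 m and y of front_plate in the frame of press between -0.022 and 0.006 m and contact force between the fingers and front_plate below 0.2 N and value of joint handle below 0.05 rad), for 0.2 s.
2. the handles are locked over center with the pad pressing the front plate, and nobody touches the pliers, for 0.8 s (value of joint handle above 0.15 rad and contact force between press and front_plate above 5 N and contact force between the fingers and press below 0.3 N), for 0.8 s.
3. the release lever is pulled while the handles are still locked (value of joint lever above 0.1 rad and value of joint handle above 0.13 rad), for 0.02 s.
At the end, for the whole second after the job is handed in: Handles fully open (under 0.02 rad), lever at rest (under 0.05 rad); front plate upright on the nest floor and along it (0.12 rad, 8 mm endways); front and back plates both within 4 mm of pressed home (front middle 2 mm, back middle 20 mm to +y of the nest), at rest (angle between each of front_plate, back_plate's own z axis and vertical below 0.12 rad and angle between the x axis of front_plate and the x axis of press, either way round below 0.12 rad and x of front_plate in the frame of press between 0.086 and 0.102 m and z of front_plate in the frame of press between 0.008 and 0.016 m and y of front_plate in the frame of press between -0.002 and 0.006 m and y of back_plate in the frame of press between 0.016 and 0.024 m and value of joint handle below 0.02 rad and value of joint lever below 0.05 rad and linear speed of each of front_plate, back_plate below 0.02 m/s); the robot touches nothing.
It fails at once if a bystander was moved by more than 30 mm (distance of any of twin_plate, round_plate, bead_jar, spool, ring_cone, bead_bowl, bangle_puck, driver from where it was at the start of the episode above 0.03 m).
It also fails if it takes over 62 s, if anything falls off the work surface, if the arm or the gripper's body presses on something with over 40 N, if the wrist force passes 120 N, or if a joint passes its speed limit or range.

## Working session

There is one attempt and no reset: what is moved stays moved. The work goes in short steps, Python scripts to look and compute and a tool call to move; the robot and the scene stay as the last step left them, time stands still between calls to the robot, and variables do not carry over. Pictures are saved under pics/ and viewed, at most 10 in all, crops included, and the job is handed in when it is done.

Besides the shell and the picture viewer there is one more tool, called after "Call:" as name(argument=value, ...) on one line, values as JSON. carry_out: Moves the arm, as the interface text tells. Its arguments: {"type":"object","properties":{"deltas":{"type":"string"}},"required":["deltas"]}

```bash
mkdir -p pics
cat > h.py <<'E'
import numpy as np, cv2
from station import monitor, cams, job
def snap(n,f):
    d=cams.get_image(n); cv2.imwrite('pics/'+f,d['image']); return d
def load(n):
    d=np.load(n+'.npz'); return d
def save(n,f):
    d=snap(n,f); np.savez(n+'.npz',**{k:np.array(v) for k,v in d.items()}); return d
def ray(d,u,v,z):
    R,_=cv2.Rodrigues(np.array(d['rvec'],float)); t=np.array(d['tvec'],float).reshape(3)
    r=R.T@np.linalg.inv(d['intrinsics'])@np.array([u,v,1.]); c=-R.T@t
    return c+r*(z-c[2])/r[2]
def proj(d,P):
    return cv2.projectPoints(np.array(P,float).reshape(-1,3),np.array(d['rvec'],float),np.array(d['tvec'],float),np.array(d['intrinsics'],float),None)[0].reshape(-1,2)
E
python3 - <<'E'
from h import *
print(monitor.sense())
a=save('scene','s0.png');b=save('top','t0.png')
for d in(a,b):
    R,_=cv2.Rodrigues(np.array(d['rvec'],float));print(-R.T@np.array(d['tvec']).reshape(3),d['intrinsics'])
E
```

```text
{'t': 0.0, 'joints': array([73.09806858, 23.60041847, -0.7298093 , 91.50294546,  0.32117721,
       64.98895359, -4.7081729 ]), 'qd': array([ 0.01647264, -0.00285604,  0.00575216, -0.01905458, -0.11359026,
        0.04882799,  0.08512022]), 'joint_torque': array([-5.92664674e-04, -5.87942612e+01,  6.41851667e-01, -2.91063380e+01,
       -5.37315721e-02,  1.84471667e-02,  1.53965138e-04]), 'eef_pos': array([ 0.14040689, -0.60855559,  0.24381242]), 'tcp_rot': array([-1.79909932e+02,  6.08133711e-03,  1.29987891e+01]), 'wrist_force': array([-0.89001116,  0.12328805,  0.79447425]), 'ft_torque': array([ 0.05237415, -0.00595581, -0.0436891 ]), 'gripper_force': 0.0, 'opening': 0.08791510450682515}
[ 1.48154645 -0.24998699  0.72352758] [[432.02359586   0.         263.81147327]
 [  0.         432.02359586 195.65084105]
 [  0.           0.           1.        ]]
[0.35641603 0.04495272 1.08139005] [[362.02532499   0.         257.23494677]
 [  0.         362.02532499 199.08654976]
 [  0.           0.           1.        ]]
```

View pics/s0.png

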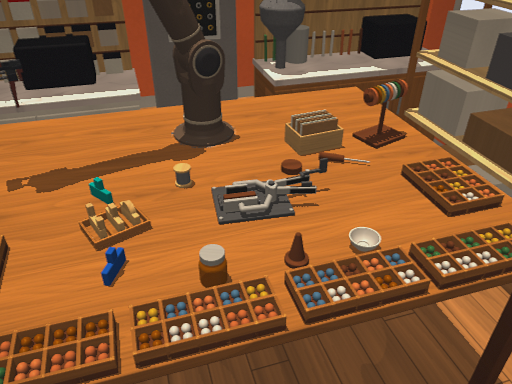

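View pics/t0.png

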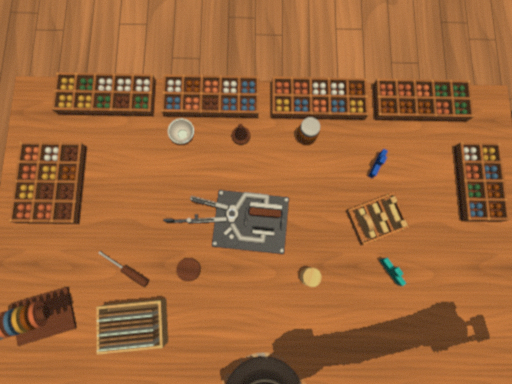

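Run:
```python
from h import *
t=cv2.imread('pics/t0.png');s=cv2.imread('pics/s0.png')
a=cv2.resize(t[185:260,155:300],(800,414),interpolation=3)
b=cv2.resize(t[185:250,340:415],(460,399),interpolation=3)
c=cv2.resize(s[165:285,70:160],(300,399),interpolation=3)
cv2.imwrite('pics/press.png',a)
cv2.imwrite('pics/tray.png',np.hstack([b,c]))
```

```text
(no output)
```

View pics/press.png

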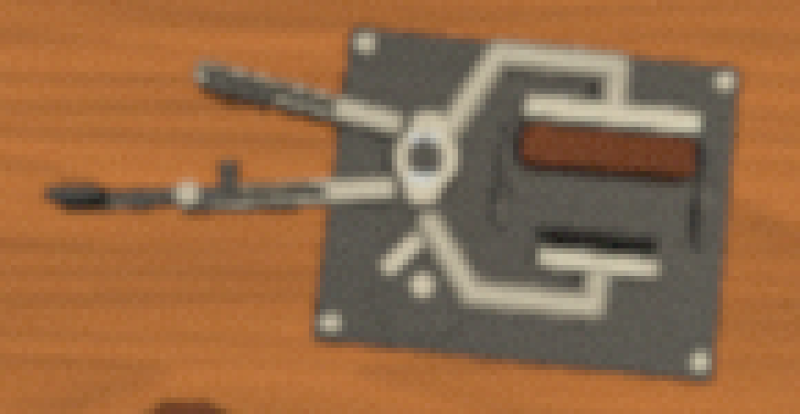

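View pics/tray.png

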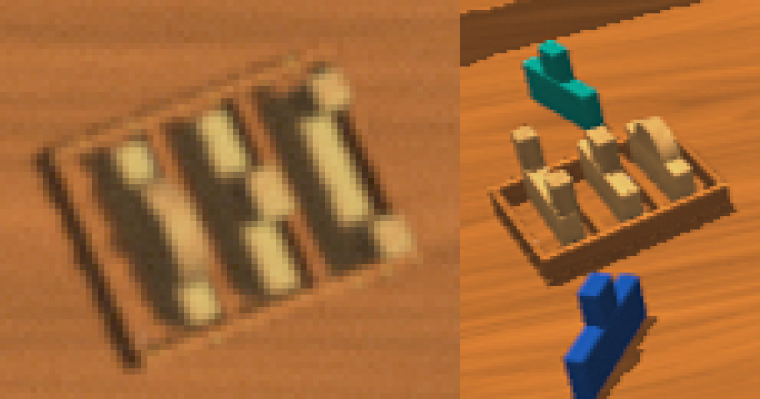

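Candidates (top view): middle-compartment single-tab plate (383,216) ← chosen; twin-tab (398,212), round-top (367,222), teal look-alike (393,271), blue look-alike (378,163). The crop confirms one central square tab on the middle plate. The press has its dark back plate at (267,211), pivot (232,213), lever paddle (169,220).

Run:
```python
from h import *
d=load('top')
P=lambda u,v:(155+u*145/800-.4,185+v*75/414-.4)
T=lambda u,v:(340+u*75/460-.4,185+v*65/399-.4)
for n,q,z in [('A',P(355,30),.012),('B',P(738,70),.012),('C',P(712,380),.012),('D',P(315,340),.012),('piv',P(425,155),.07),('bp0',P(522,140),.052),('bp1',P(698,158),.052),('lev',P(78,196),.106),('hend+',P(205,78),.062)]:print(n,ray(d,*q,z).round(4))
for n,q,z in [('tab',T(268,190),.075),('e0',T(214,113),.046),('e1',T(280,290),.046),('tr0',T(45,155),.026),('tr1',T(310,55),.026),('tr2',T(415,255),.026),('tr3',T(130,362),.026)]:print(n,ray(d,*q,z).round(4))
s=monitor.sense();
print(cams.get_image('wrist')['T_tool_cam'],cams.get_image('wrist')['intrinsics'])
```

```text
A [0.5856 0.1378 0.012 ]
B [ 0.566  -0.0717  0.012 ]
C [ 0.3982 -0.0566  0.012 ]
D [0.4173 0.1543 0.012 ]
piv [0.5083 0.0952 0.07  ]
bp0 [0.5195 0.0458 0.052 ]
bp1 [ 0.5111 -0.0461  0.052 ]
lev [0.4807 0.2625 0.106 ]
hend+ [0.5485 0.2102 0.062 ]
tab [ 0.5044 -0.3336  0.075 ]
e0 [ 0.5454 -0.3206  0.046 ]
e1 [ 0.4612 -0.3475  0.046 ]
tr0 [ 0.5274 -0.2442  0.026 ]
tr1 [ 0.5785 -0.3765  0.026 ]
tr2 [ 0.4808 -0.4216  0.026 ]
tr3 [ 0.4282 -0.2811  0.026 ]
[[ 6.67780584e-04 -9.61988279e-01 -2.73089923e-01  7.41287479e-02]
 [ 9.99999444e-01  4.19450090e-04  9.67718399e-04 -1.11633834e-03]
 [-8.16386164e-04 -2.73090417e-01  9.61988024e-01 -1.40716279e-01]
 [ 0.00000000e+00  0.00000000e+00  0.00000000e+00  1.00000000e+00]] [[332.55245373   0.         260.21802173]
 [  0.         332.55245373 190.39097621]
 [  0.           0.           1.        ]]
```

```bash
cat >> h.py <<'E'
from scipy.spatial.transform import Rotation as Ro
def go(x,y,z,yaw,roll=180.,pitch=0.):
    s=monitor.sense(); R=Ro.from_euler('xyz',s['tcp_rot'],degrees=True)
    d=R.inv().apply(np.array([x,y,z])-s['eef_pos'])*1e3
    w=(R.inv()*Ro.from_euler('xyz',[roll,pitch,yaw],degrees=True)).as_rotvec(degrees=True)
    print('d',d.round(1),'w',w.round(2),'at',s['eef_pos'].round(4),s['tcp_rot'].round(2),'q',s['joints'].round(0),'t',round(s['t'],2),'open',round(s['opening'],4),'F',s['wrist_force'].round(1))
def wcam(d,s):
    T=np.eye(4);T[:3,:3]=Ro.from_euler('xyz',s['tcp_rot'],degrees=True).as_matrix();T[:3,3]=s['eef_pos']
    M=np.linalg.inv(T@np.array(d['T_tool_cam'])); return dict(image=d['image'],intrinsics=d['intrinsics'],rvec=cv2.Rodrigues(M[:3,:3])[0],tvec=M[:3,3])
def wsave(f):
    s=monitor.sense(); d=wcam(cams.get_image('wrist'),s); cv2.imwrite('pics/'+f,d['image'])
    np.savez('wrist.npz',**d); return d
E
python3 -c "
from h import *
go(.504,-.334,.2,20)"
```

```text
d [ 416.  -185.9   44.3] w [-0.05  0.   -7.  ] at [ 0.1404 -0.6087  0.2441] [-179.95    0.     13.  ] q [73. 24. -1. 91.  0. 65. -5.] t 0.2 open 0.0879 F [ 0.5  0.7 -0.2]
```

Call:
carry_out(deltas="32 36 -16 4 0 0 0; 32 72 -32 8 0 0 -2; 32 108 -48 12 0 0 -4; 32 144 -64 16 0 0 -5; 32 180 -80 20 0 0 -7")

```text
t: 0.62
eef_pos: [0.299, -0.4892, 0.2245]
tcp_rot: [180.0, 0.0, 20.0]
wrist_force: [0.7, -0.8, -0.4]
opening: 0.0581
gripper_force: 0.0
```

```bash
python3 -c "
from h import *
go(.504,-.334,.2,20)"
```

```text
d [245.7 -75.7  24.5] w [0.   0.   0.02] at [ 0.299  -0.4892  0.2245] [180.     0.    20.02] q [ 59.  20.  -6. 100.   2.  60. -19.] t 0.62 open 0.0581 F [ 0.7 -0.8 -0.4]
```

Call:
carry_out(deltas="32 40 -12 4 0 0 0; 32 80 -24 8 0 0 0; 32 120 -36 12 0 0 0; 32 160 -48 16 0 0 0; 32 200 -60 20 0 0 0")

```text
t: 1.03
eef_pos: [0.4655, -0.3652, 0.2046]
tcp_rot: [180.0, 0.0, 20.0]
wrist_force: [1.0, -0.4, 0.6]
opening: 0.0326
gripper_force: 0.0
```

Call:
carry_out(deltas="32 40 -12 4 0 0 0; 32 46 -16 5 0 0 0; 32 46 -16 5 0 0 0; 32 46 -16 5 0 0 0; 32 46 -16 5 0 0 0")

```text
t: 1.45
eef_pos: [0.5004, -0.3377, 0.1998]
tcp_rot: [180.0, 0.1, 19.9]
wrist_force: [-0.3, -0.5, 0.1]
opening: 0.0324
gripper_force: 0.0
```

```bash
python3 -c "
from h import *
go(.504,-.334,.2,20)
wsave('w1.png')"
```

```text
d [ 4.6 -2.3 -0.2] w [ 0.03  0.07 -0.14] at [ 0.5004 -0.3377  0.1998] [1.7997e+02 7.0000e-02 1.9860e+01] q [ 37.  24. -11.  97.   5.  59. -45.] t 1.45 open 0.0324 F [-0.3 -0.5  0.1]
```

View pics/w1.png

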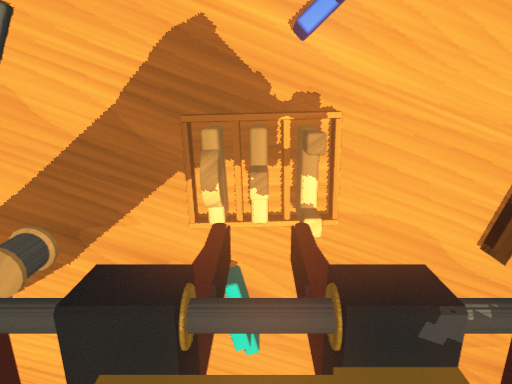

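Run:
```python
from h import *
i=cv2.imread('pics/w1.png')[105:240,175:350]
cv2.imwrite('pics/w1c.png',cv2.resize(i,(770,594),interpolation=cv2.INTER_NEAREST))
```

```text
(no output)
```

View pics/w1c.png

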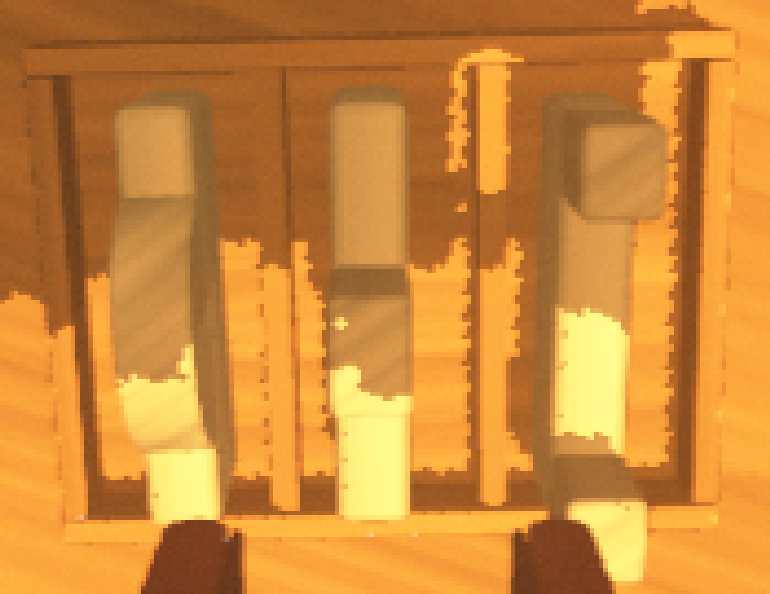

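The close crop confirms it: the middle compartment holds the slab with a single middle tab, tab top at crop (371,354), i.e. image (259,185). The twin is on the right and the round one on the left.

Run:
```python
from h import *
d=load('wrist')
P=lambda u,v:(175+u/4.4-.4,105+v/4.4-.4)
f=lambda u,v,z:ray(d,*P(u,v),z)
c=[f(329,296,.075),f(410,296,.075),f(411,413,.075),f(334,413,.075)]
print('tab',np.mean(c,0).round(4),np.linalg.norm(c[0]-c[3]),np.linalg.norm(c[0]-c[1]))
a=f(369,103,.046);b=f(374.5,517,.046);print((a+b)/2,np.linalg.norm(a-b),np.degrees(np.arctan2(*(a-b)[[1,0]])))
l=f(155,105,.046);r=f(184,518,.046);print('round',(l+r)/2)
l=f(590,200,.046);r=f(590,450,.046);print('twin',(l+r)/2)
p=(np.mean(c,0)+(a+b)/2)/2
go(p[0],p[1],.072,np.degrees(np.arctan2(*(a-b)[[1,0]])))
```

```text
tab [ 0.5026 -0.3348  0.075 ] 0.02275922943811067 0.015038849774784355
[ 0.50278261 -0.33490555  0.046     ] 0.08789861647493602 20.583849881038304
round [ 0.48829743 -0.29575778  0.046     ]
twin [ 0.51619805 -0.37813169  0.046     ]
d [  3.5  -2.2 127.9] w [ 0.04  0.06 -0.77] at [ 0.5003 -0.3379  0.1999] [1.7996e+02 6.0000e-02 1.9820e+01] q [ 38.  24. -11.  97.   5.  59. -45.] t 1.5 open 0.0322 F [ 0.1 -0.5  0. ]
```

Call:
carry_out(deltas="28 3.5 -2.2 30 0 0 -0.8; 28 3.5 -2.2 60 0 0 -0.8; 28 3.5 -2.2 85 0 0 -0.8; 28 3.5 -2.2 95 0 0 -0.8; 28 3.5 -2.2 95 0 0 -0.8")

```text
t: 1.92
eef_pos: [0.502, -0.3333, 0.1026]
tcp_rot: [-179.8, 0.2, 20.7]
wrist_force: [-0.2, 0.5, 0.2]
opening: 0.0279
gripper_force: 0.0
```

```bash
python3 -c "
from h import *
go(.5027,-.3349,.072,20.6)"
```

```text
d [ 0.2  1.8 30.6] w [-0.18  0.18  0.06] at [ 0.502  -0.3333  0.1026] [-179.82    0.18   20.66] q [ 37.  31. -11. 102.   7.  48. -47.] t 1.92 open 0.0279 F [-0.2  0.5  0.2]
```

Call:
carry_out(deltas="28 0.2 1.5 10 0 0 0; 28 0.2 1.5 22 0 0 0; 28 0.2 1.5 30 0 0 0; 28 0.2 1.5 30.5 0 0 0; 28 0.2 1.5 30.5 0 0 0")

```text
t: 2.33
eef_pos: [0.5051, -0.3338, 0.074]
tcp_rot: [-180.0, 0.0, 20.8]
wrist_force: [-0.1, -0.0, 1.0]
opening: 0.0281
gripper_force: 0.0
```

Call:
carry_out(deltas="10 0 0 0 0 0 0; 10 0 0 0 0 0 0; 6 0 0 0 0 0 0; 6 0 0 0 0 0 0; 6 0 0 0 0 0 0")

```text
t: 2.75
eef_pos: [0.5056, -0.3341, 0.0748]
tcp_rot: [180.0, -0.0, 20.8]
wrist_force: [0.5, 0.6, 2.9]
opening: 0.0155
gripper_force: 30.0
```

```bash
python3 -c "
from h import *
go(.5027,-.3349,.072,20.6);print(monitor.sense()['gripper_force'])"
```

```text
d [-3.  -0.3  2.8] w [ 0.05 -0.04  0.2 ] at [ 0.5056 -0.3341  0.0748] [ 1.7995e+02 -4.0000e-02  2.0800e+01] q [ 36.  33. -10. 102.   8.  45. -47.] t 2.75 open 0.0155 F [0.5 0.6 2.9]
29.99413311481476
```

Call:
carry_out(deltas="6 0 0 -20 0 0 0; 6 0 0 -50 0 0 0; 6 0 0 -80 0 0 0; 6 0 0 -115 0 0 0; 6 0 0 -125 0 0 0")

```text
t: 3.17
eef_pos: [0.507, -0.3349, 0.2046]
tcp_rot: [179.7, -0.2, 20.8]
wrist_force: [1.8, -0.0, -0.3]
opening: 0.0155
gripper_force: 30.0
```

```bash
python3 -c "
from h import *
go(.49,-.09,.2,84.8);print(monitor.sense()['gripper_force'])"
```

```text
d [  71.  -235.     3.7] w [ 4.000e-01 -5.000e-02 -6.401e+01] at [ 0.507  -0.3349  0.2046] [179.7   -0.24  20.79] q [ 37.  24. -11.  96.   5.  59. -45.] t 3.17 open 0.0155 F [ 1.8 -0.  -0.3]
29.99156802892685
```

Call:
carry_out(deltas="6 7 -23 0 0 0 -6.5; 6 14 -46 1 0 0 -13; 6 21 -70 1 0 0 -19.5; 6 28 -93 1 0 0 -26; 6 35 -117 2 0.2 0 -32")

```text
t: 3.58
eef_pos: [0.496, -0.2111, 0.1972]
tcp_rot: [-179.8, -0.0, 53.1]
wrist_force: [0.5, 0.4, -0.4]
opening: 0.0158
gripper_force: 30.0
```

```bash
python3 -c "
from h import *
go(.49,-.09,.2,84.8);print(monitor.sense()['gripper_force'])"
```

```text
d [ 93.2 -77.5  -2.5] w [ -0.16  -0.09 -31.68] at [ 0.496  -0.2111  0.1972] [-1.7982e+02 -4.0000e-02  5.3120e+01] q [ 35.  20. -21. 105.   8.  57. -26.] t 3.58 open 0.0158 F [ 0.5  0.4 -0.4]
29.990655183792114
```

Call:
carry_out(deltas="6 21 -16 0 0 0 -6.5; 6 42 -33 -1 0 0 -13; 6 62 -50 -1 0 0 -19.5; 6 80 -67 -2 0 0 -26; 6 93 -77.5 -2.5 0 0 -31.7")

```text
t: 4.0
eef_pos: [0.4902, -0.0886, 0.2]
tcp_rot: [-179.8, -0.2, 84.9]
wrist_force: [-0.2, -0.8, -0.7]
opening: 0.0158
gripper_force: 30.0
```

Call:
carry_out(deltas="6 0 0 0 0 0 0; 6 0 0 0 0 0 0; 6 0 0 0 0 0 0; 6 0 0 0 0 0 0; 6 0 0 0 0 0 0")

```text
t: 4.42
eef_pos: [0.4908, -0.0925, 0.1999]
tcp_rot: [-179.8, -0.1, 84.3]
wrist_force: [-0.6, -0.1, -1.3]
opening: 0.0159
gripper_force: 30.0
```

```bash
python3 -c "
from h import *
go(.49,-.09,.2,84.8);print(monitor.sense()['gripper_force'])
d=wsave('w2.png')
p=proj(d,[[.5083,.0952,.07],[.49,0,.012]]);print(p)
i=d['image'];cv2.imwrite('pics/w2c.png',cv2.resize(i[0:280,110:420],(660,596),interpolation=cv2.INTER_NEAREST))"
```

```text
d [ 2.4 -1.1 -0.1] w [-0.15 -0.13 -0.48] at [ 0.4908 -0.0925  0.1999] [-1.7985e+02 -1.3000e-01  8.4320e+01] q [ 30.  17. -30. 110.  10.  56. -10.] t 4.42 open 0.0159 F [-0.6 -0.1 -1.3]
29.991618990898132
[[260.39599142 -73.57790884]
 [251.08764415  78.12022324]]
```

View pics/w2c.png

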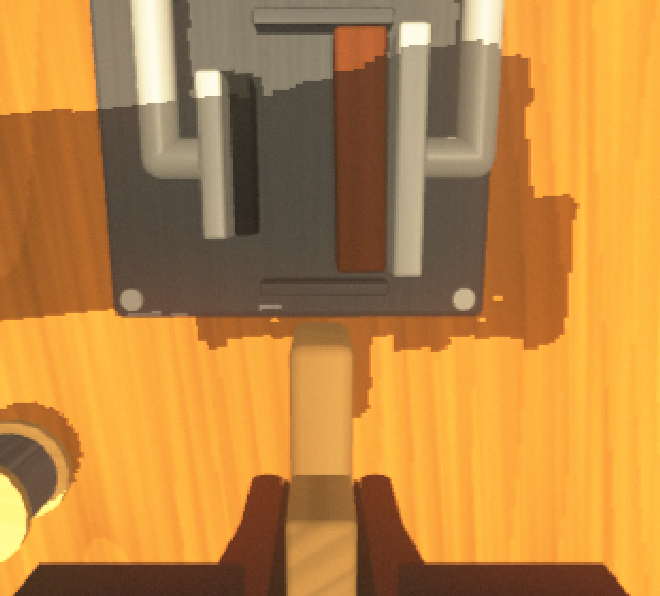

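The plate hangs straight in the fingers. The nest is clear: pad face at crop column ≈258, back plate spanning columns ≈336–386, end stops at rows ≈25 and 280.

Run:
```python
from h import *
d=load('wrist')
f=lambda u,v,z:ray(d,110+u/2.129-.3,v/2.129-.3,z)
o=np.array([.5083,.0952,0]);th=np.radians(-95.2)
px=np.array([np.cos(th),np.sin(th),0]);py=np.array([-px[1],px[0],0])
def pr(n,p): q=p-o; print(n,p.round(4),'press',(px@q*1e3).round(1),(py@q*1e3).round(1))
for n,u,v,z in [('padL top',258,80,.045),('padbot',258,233,.045),('bp tl',335,28,.052),('bp bl',337,271,.052),('bp tr',386,28,.052),('bp br',385,271,.052),('stopfar',323,25,.042),('stopnear',323,280,.042),('c1',118,317,.012),('c2',481,317,.012),('jawt',399,25,.05),('jawb',393,275,.05),('jawbR',421,275,.05)]: pr(n,f(u,v,z))
a=f(335,28,.052)-f(337,271,.052)+f(386,28,.052)-f(385,271,.052);print('bp yaw',np.degrees(np.arctan2(a[1],a[0])))
a=f(481,317,.012)-f(118,317,.012);print('base yaw+90',np.degrees(np.arctan2(a[1],a[0])))
s=monitor.sense();T=.2-.022
# plate: tab top & slab relative to TCP, tab top z= TCPz+?
R=Ro.from_euler('xyz',s['tcp_rot'],degrees=True)
for n,u,v,z in [('slab farL',293,349,.17),('slab farR',351,349,.17),('tabL',287,520,.199),('tabR',357,520,.199)]:
    print(n,(R.inv().apply(f(u,v,z)-s['eef_pos'])*1e3).round(1))
```

```text
padL top [0.4777 0.0314 0.045 ] press 66.3 -24.7
padbot [ 0.4707 -0.0254  0.045 ] press 123.5 -26.5
bp tl [0.5085 0.0449 0.052 ] press 50.1 4.8
bp bl [ 0.5012 -0.043   0.052 ] press 138.3 5.4
bp tr [0.5272 0.0431 0.052 ] press 50.2 23.6
bp br [ 0.5204 -0.0449  0.052 ] press 138.5 24.7
stopfar [0.5045 0.0486 0.042 ] press 46.8 0.4
stopnear [ 0.4951 -0.047   0.042 ] press 142.8 -0.2
c1 [ 0.398  -0.0576  0.012 ] press 162.2 -96.0
c2 [ 0.5664 -0.0742  0.012 ] press 163.4 73.2
jawt [0.5323 0.044  0.05  ] press 48.8 28.5
jawb [ 0.5236 -0.047   0.05  ] press 140.3 28.2
jawbR [ 0.5349 -0.0481  0.05  ] press 140.3 39.5
bp yaw 85.37195551661338
base yaw+90 -5.611734328416171
slab farL [41.2 -7.6 30.1]
slab farR [41.2  6.7 30. ]
tabL [ 9.1 -8.1  1. ]
tabR [9.1 7.2 0.9]
```

```bash
python3 -c "
from h import *
go(.4901,.0053,.14,85)"
```

```text
d [ 96.8 -10.2  60.2] w [-0.15 -0.14 -0.64] at [ 0.4909 -0.0922  0.1999] [-1.7985e+02 -1.4000e-01  8.4360e+01] q [ 30.  17. -30. 110.  10.  56. -10.] t 4.47 open 0.0159 F [ 0.2  0.5 -0.8]
```

Call:
carry_out(deltas="6 30 -3 0 0 0 0; 6 60 -6 0 0 0 -0.6; 6 90 -9 5 -0.1 -0.1 -0.6; 6 97 -10.2 25 -0.1 -0.1 -0.6; 6 97 -10.2 45 -0.1 -0.1 -0.6")

```text
t: 4.88
eef_pos: [0.4908, 0.0092, 0.1559]
tcp_rot: [179.9, -0.1, 85.3]
wrist_force: [-0.5, -0.7, -0.2]
opening: 0.0157
gripper_force: 30.0
```

```bash
python3 -c "
from h import *
go(.4901,.0053,.09,85)"
```

```text
d [-4.  -0.5 65.8] w [ 0.14 -0.11  0.26] at [0.4908 0.0092 0.1559] [ 1.7986e+02 -1.1000e-01  8.5260e+01] q [ 20.  20. -32. 114.  13.  50. -24.] t 4.88 open 0.0157 F [-0.5 -0.7 -0.2]
```

Call:
carry_out(deltas="6 0 0 10 0 0 0; 6 0 0 15 0 0 0; 6 0 0 15 0 0 0; 6 0 0 15 0 0 0; 6 0 0 15 0 0 0")

```text
t: 5.3
eef_pos: [0.4906, 0.006, 0.1412]
tcp_rot: [180.0, -0.0, 85.0]
wrist_force: [0.3, 0.2, -1.5]
opening: 0.0157
gripper_force: 30.0
```

```bash
python3 -c "
from h import *
go(.4901,.0053,.09,85)"
```

```text
d [-0.8 -0.5 51.2] w [ 0.04 -0.05  0.03] at [0.4906 0.006  0.1412] [ 1.7996e+02 -5.0000e-02  8.5030e+01] q [ 20.  21. -32. 115.  14.  48. -25.] t 5.3 open 0.0157 F [ 0.3  0.2 -1.5]
```

Call:
carry_out(deltas="6 -0.8 -0.5 12 0 0 0; 6 -0.8 -0.5 26 0 0 0; 6 -0.8 -0.5 40 0 0 0; 6 -0.8 -0.5 48 0 0 0; 6 -0.8 -0.5 49 0 0 0")

```text
t: 5.72
eef_pos: [0.489, 0.0054, 0.0907]
tcp_rot: [-179.9, -0.0, 85.1]
wrist_force: [0.3, -0.2, 0.6]
opening: 0.0156
gripper_force: 30.0
```

Call:
carry_out(deltas="6 0 0 3 0 0 0; 6 0 0 6 0 0 0; 6 0 0 9 0 0 0; 6 0 0 9.5 0 0 0; 6 0 0 9.5 0 0 0")

```text
t: 6.13
eef_pos: [0.4895, 0.0057, 0.082]
tcp_rot: [-180.0, -0.0, 85.1]
wrist_force: [-0.0, 0.4, -1.7]
opening: 0.016
gripper_force: 30.0
```

```bash
python3 -c "
from h import *
go(.4901,.0053,.081,85)"
```

```text
d [-0.4  0.7  1. ] w [-0.02 -0.04  0.1 ] at [0.4895 0.0057 0.082 ] [-1.7998e+02 -4.0000e-02  8.5100e+01] q [ 17.  26. -29. 117.  19.  41. -29.] t 6.13 open 0.016 F [-0.   0.4 -1.7]
```

Call:
carry_out(deltas="6 0 0 1 0 0 0; 6 0 0 1.5 0 0 0; 6 0 0 1.5 0 0 0; 6 0 0 1.5 0 0 0; 6 0 0 1.5 0 0 0")

```text
t: 6.55
eef_pos: [0.4896, 0.0058, 0.0808]
tcp_rot: [180.0, -0.0, 85.1]
wrist_force: [-1.7, -0.7, 5.0]
opening: 0.0162
gripper_force: 30.0
```

```bash
python3 -c "
from h import *
go(.4901,.0053,.081,85)"
```

```text
d [-0.4  0.5 -0.2] w [ 0.   -0.04  0.09] at [0.4896 0.0058 0.0808] [ 1.800e+02 -4.000e-02  8.509e+01] q [ 17.  26. -29. 117.  19.  41. -29.] t 6.55 open 0.0162 F [-1.7 -0.7  5. ]
```

Call:
carry_out(deltas="20 0 0 0 0 0 0; 26 0 0 0 0 0 0; 30 0 0 0 0 0 0; 30 0 0 0 0 0 0; 30 0 0 0 0 0 0")

```text
t: 6.97
eef_pos: [0.4893, 0.0057, 0.0803]
tcp_rot: [-180.0, -0.0, 85.1]
wrist_force: [-0.6, 0.1, -0.5]
opening: 0.0301
gripper_force: 0.0
```

Call:
carry_out(deltas="30 0 0 -8 0 0 0; 30 0 0 -30 0 0 0; 30 0 0 -60 0 0 0; 30 0 0 -90 0 0 0; 30 -40 0 -120 0 0 0")

```text
t: 7.38
eef_pos: [0.4875, -0.0216, 0.1983]
tcp_rot: [179.9, -0.3, 85.6]
wrist_force: [2.2, 0.2, -0.0]
opening: 0.0299
gripper_force: 0.0
```

Call:
carry_out(deltas="60 -40 0 0 0 0 0; 87 -60 0 0 0 0 0; 87 -60 0 0 0 0 0; 87 -60 0 0 0 0 0; 87 -60 0 0 0 0 0")

```text
t: 7.8
eef_pos: [0.4815, -0.0864, 0.1956]
tcp_rot: [-180.0, -0.1, 85.1]
wrist_force: [-0.1, 0.8, 0.4]
opening: 0.0594
gripper_force: 0.0
```

```bash
python3 -c "
from h import *
go(.4901,.0053,.2,85)
d=wsave('w3.png')
cv2.imwrite('pics/w3c.png',cv2.resize(d['image'][0:280,110:420],(660,596),interpolation=cv2.INTER_NEAREST))"
```

```text
d [92.1  0.8 -4.3] w [-0.02 -0.08  0.13] at [ 0.4815 -0.0864  0.1956] [-1.7998e+02 -8.0000e-02  8.5130e+01] q [ 31.  16. -31. 112.  10.  55. -10.] t 7.8 open 0.0594 F [-0.1  0.8  0.4]
```

View pics/w3c.png

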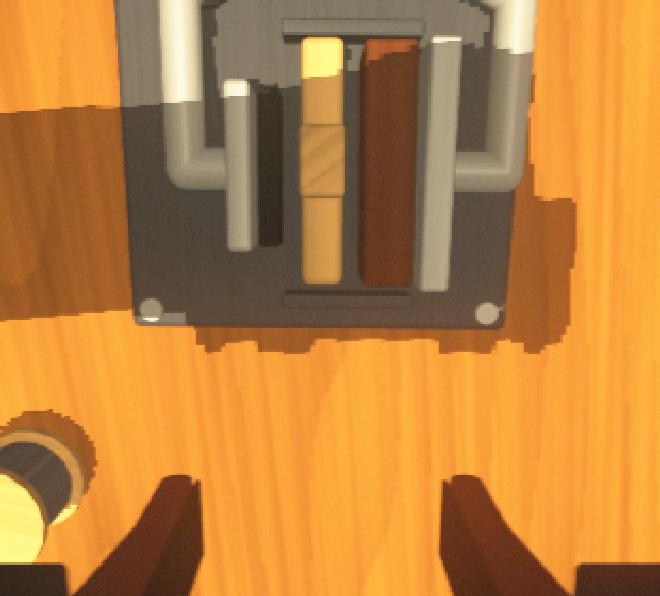

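The plate stands upright between pad and back plate, its tab at crop (322,160) and both faces free. Next I move to the handles.

```bash
python3 -c "
from h import *
go(.515,.1695,.2,85)"
```

```text
d [257.3  12.   -4.1] w [-0.03 -0.08  0.19] at [ 0.4815 -0.0859  0.1955] [-1.7997e+02 -8.0000e-02  8.5190e+01] q [ 31.  16. -31. 112.  10.  55. -10.] t 7.85 open 0.0641 F [ 0.3 -0.1  0.2]
```

Call:
carry_out(deltas="87 36 -2 0 0 0 0; 87 72 -4 0 0 0 0; 87 108 -6 0 0 0 0; 87 144 -8 0 0 0 0; 87 180 -10 0 0 0 0")

```text
t: 8.27
eef_pos: [0.4862, 0.0961, 0.1956]
tcp_rot: [-180.0, -0.1, 85.2]
wrist_force: [1.1, -0.7, -0.3]
opening: 0.0873
gripper_force: 0.0
```

```bash
python3 -c "
from h import *
go(.515,.1695,.12,85)"
```

```text
d [75.4 22.7 75.6] w [-0.04 -0.07  0.23] at [0.4862 0.0961 0.1956] [-1.7996e+02 -7.0000e-02  8.5230e+01] q [ 13.  18. -36. 111.  12.  55. -33.] t 8.27 open 0.0873 F [ 1.1 -0.7 -0.3]
```

Call:
carry_out(deltas="87 30 9 0 0 0 0; 87 60 18 0 0 0 0.2; 87 75.4 22.7 15 0 0 0.2; 87 75.4 22.7 45 0 0 0.2; 87 75.4 22.7 60 0 0 0.2")

```text
t: 8.68
eef_pos: [0.5144, 0.1693, 0.1333]
tcp_rot: [-179.8, -0.1, 85.2]
wrist_force: [-0.4, -0.6, -0.4]
opening: 0.0868
gripper_force: 0.0
```

Call:
carry_out(deltas="87 0 0 5 0 0 0; 87 0 0 5 0 0 0; 87 0 0 5 0 0 0; 87 0 0 5 0 0 0; 87 0 0 5 0 0 0")

```text
t: 9.1
eef_pos: [0.5166, 0.1663, 0.1318]
tcp_rot: [179.9, -0.1, 84.9]
wrist_force: [0.8, -0.1, -0.6]
opening: 0.0868
gripper_force: 0.0
```

```bash
python3 -c "
from h import *
go(.5155,.1695,.055,85)"
```

```text
d [ 2.9 -1.4 76.8] w [ 0.08 -0.09 -0.12] at [0.5166 0.1663 0.1318] [ 1.7992e+02 -9.0000e-02  8.4880e+01] q [  3.  27. -34. 108.  19.  51. -45.] t 9.1 open 0.0868 F [ 0.8 -0.1 -0.6]
```

Call:
carry_out(deltas="87 2.9 -1.4 18 0 0 0; 87 2.9 -1.4 36 0 0 0; 87 2.9 -1.4 56 0 0 0; 87 2.9 -1.4 72 0 0 0; 87 2.9 -1.4 76.5 0 0 0")

```text
t: 9.52
eef_pos: [0.5141, 0.1685, 0.0527]
tcp_rot: [-179.9, 0.0, 84.9]
wrist_force: [1.0, -0.3, -0.6]
opening: 0.0869
gripper_force: 0.0
```

```bash
python3 -c "
from h import *
go(.5155,.1695,.055,85)"
```

```text
d [ 1.1  1.3 -2.3] w [-0.12  0.   -0.13] at [0.5141 0.1685 0.0527] [-179.88    0.     84.87] q [ -0.  33. -30. 111.  24.  42. -50.] t 9.52 open 0.0869 F [ 1.  -0.3 -0.6]
```

Call:
carry_out(deltas="80 0 0 0 0 0 0; 74 0 0 0 0 0 0; 68 0 0 0 0 0 0; 62 0 0 0 0 0 0; 57 0 0 0 0 0 0")

```text
t: 9.93
eef_pos: [0.515, 0.1702, 0.0552]
tcp_rot: [180.0, -0.1, 84.9]
wrist_force: [-1.9, 3.4, 3.7]
opening: 0.0593
gripper_force: 12.5
```

Call:
carry_out(deltas="52 0 0 0 0 0 0; 47 0 0 0 0 0 0; 42 0 0 0 0 0 0; 36 0 0 0 0 0 0; 36 0 0 0 0 0 0")

```text
t: 10.35
eef_pos: [0.5148, 0.17, 0.0547]
tcp_rot: [-180.0, -0.1, 84.9]
wrist_force: [-3.1, 2.6, 6.5]
opening: 0.0395
gripper_force: 30.0
```

Call:
carry_out(deltas="36 0 0 0 0 0 0; 36 0 0 0 0 0 0; 36 0 0 0 0 0 0; 36 0 0 0 0 0 0; 36 0 0 0 0 0 0")

```text
t: 10.77
eef_pos: [0.5148, 0.17, 0.0547]
tcp_rot: [-180.0, -0.1, 84.9]
wrist_force: [-3.0, 2.3, 5.9]
opening: 0.0394
gripper_force: 30.0
```

```bash
python3 -c "
from h import *
go(.5155,.1695,.055,85)"
```

```text
d [-0.5  0.8 -0.3] w [-0.01 -0.11 -0.12] at [0.5148 0.17   0.0547] [-1.7999e+02 -1.1000e-01  8.4880e+01] q [ -0.  33. -30. 111.  24.  42. -50.] t 10.77 open 0.0394 F [-3.   2.3  5.9]
```

Call:
carry_out(deltas="50 0 0 0 0 0 0; 65 0 0 0 0 0 0; 80 0 0 0 0 0 0; 87 0 0 0 0 0 0; 87 0 0 0 0 0 0")

```text
t: 11.18
eef_pos: [0.5148, 0.1688, 0.0539]
tcp_rot: [-180.0, -0.0, 84.9]
wrist_force: [0.1, -0.2, -0.2]
opening: 0.0692
gripper_force: 0.0
```

Call:
carry_out(deltas="87 0 0 -20 0 0 0; 87 0 0 -50 0 0 0; 87 0 0 -85 0 0 0; 87 0 0 -120 0 0 0; 87 0 0 -135 0 0 0")

```text
t: 11.6
eef_pos: [0.5162, 0.1699, 0.1932]
tcp_rot: [179.8, -0.1, 84.9]
wrist_force: [0.7, 0.2, 0.2]
opening: 0.0871
gripper_force: 0.0
```

Call:
carry_out(deltas="40 0 0 0 0 0 0; 20 0 0 0 0 0 0; 5 0 0 0 0 0 0; 0 0 0 0 0 0 0; 0 0 0 0 0 0 0")

```text
t: 12.02
eef_pos: [0.5142, 0.1687, 0.1876]
tcp_rot: [-179.8, -0.0, 84.9]
wrist_force: [-0.3, -1.2, -0.4]
opening: 0.0572
gripper_force: 0.0
```

```bash
python3 -c "
from h import *
go(.5155,.1695,.2,85)
d=wsave('w4.png')
o=np.array([.5083,.0952,0]);th=np.radians(-95.0)
px=np.array([np.cos(th),np.sin(th),0]);py=np.array([-px[1],px[0],0])
print(proj(d,[o-.164*px-.016*py+[0,0,.106]]))
cv2.imwrite('pics/w4.png',cv2.resize(d['image'],(800,600)))"
```

```text
d [  0.9   1.2 -12.4] w [-0.16 -0.   -0.1 ] at [0.5142 0.1687 0.1876] [-179.84   -0.     84.9 ] q [  5.  23. -36. 105.  16.  57. -43.] t 12.02 open 0.0572 F [-0.3 -1.2 -0.4]
[[237.26975432  71.63952268]]
```

View pics/w4.png

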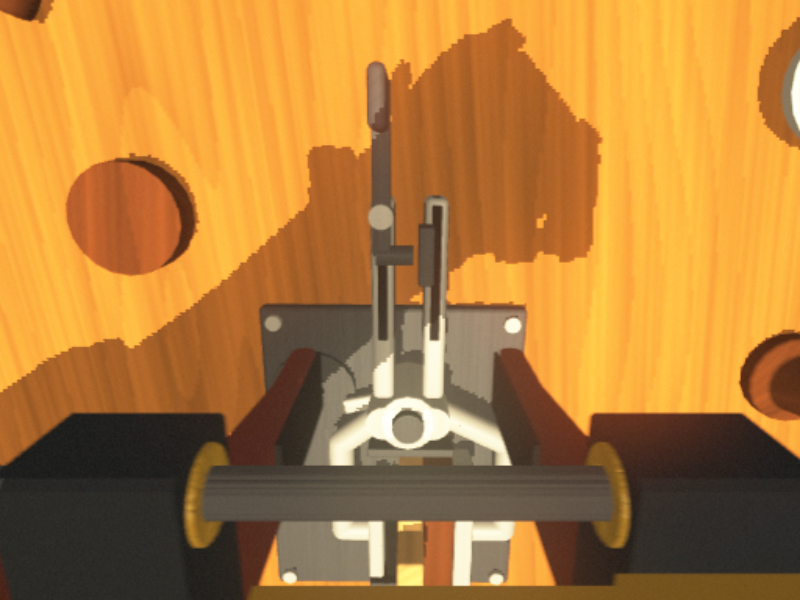

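The handles are parallel and locked by themselves. The lever paddle shows at view (376,95), behind the −y handle, with free space to its right (+y side).

Run:
```python
from h import *
d=load('wrist')
a=ray(d,376*.64,66*.64,.106);b=ray(d,377*.64,128*.64,.106);print(a,b,np.linalg.norm(a-b))
L=ray(d,367*.64,95*.64,.106);R=ray(d,387*.64,95*.64,.106);print(L,R)
o=np.array([.5083,.0952,0]);th=np.radians(-95.0)
px=np.array([np.cos(th),np.sin(th),0]);py=np.array([-px[1],px[0],0])
m=(a+b)/2;print(px@(m-o),py@(m-o))
p=m+.030*py
print(p);go(p[0],p[1],.2,85)
```

```text
[0.51055904 0.2768146  0.106     ] [0.50853587 0.25360551 0.106     ] 0.023297097746669347
[0.50584941 0.26647095 0.106     ] [0.51383117 0.26576164 0.106     ]
-0.16947183666599366 -0.013574647026794057
[0.53943329 0.26259538 0.106     ]
d [ 95.6  16.7 -12.2] w [-0.15 -0.01 -0.1 ] at [0.5142 0.1688 0.1878] [-1.7985e+02 -1.0000e-02  8.4900e+01] q [  5.  23. -36. 105.  16.  57. -43.] t 12.07 open 0.0531 F [0.1 1.1 0.4]
```

Call:
carry_out(deltas="0 32 6 0 0 0 0; 0 64 12 0 0 0 0; 0 95.6 16.7 0 0 0 0; 0 95.6 16.7 20 0 0 0; 0 95.6 16.7 40 0 0 0")

```text
t: 12.48
eef_pos: [0.5399, 0.266, 0.1487]
tcp_rot: [180.0, -0.2, 85.1]
wrist_force: [-0.3, -1.1, -0.2]
opening: 0.0201
gripper_force: 0.0
```

Call:
carry_out(deltas="0 0 0 0 0 0 0; 0 0 0 0 0 0 0; 0 0 0 0 0 0 0; 0 0 0 0 0 0 0; 0 0 0 0 0 0 0")

```text
t: 12.9
eef_pos: [0.5405, 0.2628, 0.1503]
tcp_rot: [179.9, -0.1, 84.9]
wrist_force: [-0.0, -0.3, 0.1]
opening: 0.0004
gripper_force: 0.0
```

```bash
python3 -c "
from h import *
go(.5394,.2626,.094,85)"
```

```text
d [-0.4 -1.2 56.2] w [ 0.06 -0.09 -0.14] at [0.5405 0.2628 0.1503] [ 1.7994e+02 -9.0000e-02  8.4860e+01] q [ -6.  31. -34.  99.  20.  56. -53.] t 12.9 open 0.0004 F [-0.  -0.3  0.1]
```

Call:
carry_out(deltas="0 0 0 15 0 0 0; 0 0 0 32 0 0 0; 0 0 0 48 0 0 0; 0 0 0 56 0 0 0; 0 0 0 56 0 0 0")

```text
t: 13.32
eef_pos: [0.5393, 0.2622, 0.092]
tcp_rot: [-179.9, 0.0, 84.9]
wrist_force: [0.5, 0.6, -0.1]
opening: 0.0006
gripper_force: 0.0
```

Call:
carry_out(deltas="0 0 -4 0 0 0 0; 0 0 -8 0 0 0 0; 0 0 -12 0 0 0 0; 0 0 -16 0 0 0 0; 0 0 -18 0 0 0 0")

```text
t: 13.73
eef_pos: [0.5218, 0.265, 0.094]
tcp_rot: [179.9, -0.1, 84.9]
wrist_force: [1.7, 1.7, 0.6]
opening: 0.0004
gripper_force: 0.8
```

Call:
carry_out(deltas="0 0 -2 0 0 0 0; 0 0 -4 0 0 0 0; 0 0 -6 0 0 0 0; 0 0 -7 0 0 0 0; 0 0 -8 0 0 0 0")

```text
t: 14.15
eef_pos: [0.5152, 0.2654, 0.0938]
tcp_rot: [179.9, -0.1, 84.9]
wrist_force: [5.1, 0.3, 3.5]
opening: 0.0004
gripper_force: 2.8
```

```bash
python3 -c "
from h import *
go(.5394,.2626,.094,85)"
```

```text
d [-0.6 24.3 -0.2] w [ 0.1  -0.11 -0.13] at [0.5152 0.2654 0.0938] [ 1.799e+02 -1.100e-01  8.487e+01] q [ -8.  33. -33. 105.  23.  49. -57.] t 14.15 open 0.0004 F [5.1 0.3 3.5]
```

Call:
carry_out(deltas="0 0 -2 0 0 0 0; 0 0 -4 0 0 0 0; 0 0 -6 0 0 0 0; 0 0 -7 0 0 0 0; 0 0 -8 0 0 0 0")

```text
t: 14.57
eef_pos: [0.5064, 0.2656, 0.0933]
tcp_rot: [180.0, -0.0, 84.9]
wrist_force: [3.8, -1.6, 3.5]
opening: 0.0004
gripper_force: 2.1
```

Call:
carry_out(deltas="0 0 -1 0 0 0 0; 0 0 -2 0 0 0 0; 0 0 -3 0 0 0 0; 0 0 -4 0 0 0 0; 0 0 -5 0 0 0 0")

```text
t: 14.98
eef_pos: [0.4997, 0.2666, 0.0926]
tcp_rot: [-179.8, -0.0, 84.9]
wrist_force: [0.1, 0.4, 0.0]
opening: 0.0002
gripper_force: 0.0
```

The force fell to zero, so the handles have probably sprung open. I back off, rise and check.

Call:
carry_out(deltas="0 0 10 0 0 0 0; 0 0 20 0 0 0 0; 0 0 25 -20 0 0 0; 0 0 25 -60 0 0 0; 0 0 25 -95 0 0 0")

```text
t: 15.4
eef_pos: [0.5264, 0.2634, 0.1884]
tcp_rot: [-179.8, -0.0, 84.9]
wrist_force: [0.5, 0.8, -1.0]
opening: 0.0005
gripper_force: 0.0
```

Call:
carry_out(deltas="0 -40 0 -10 0 0 0; 0 -80 0 -20 0 0 0; 0 -120 0 -30 0 0 0; 0 -160 0 -40 0 0 0; 0 -190 0 -50 0 0 0")

```text
t: 15.82
eef_pos: [0.5092, 0.0709, 0.2383]
tcp_rot: [-179.9, 0.0, 84.8]
wrist_force: [0.4, -0.5, 0.4]
opening: 0.0005
gripper_force: 0.0
```

Call:
carry_out(deltas="0 -40 0 0 0 0 0; 0 -80 0 0 0 0 0; 0 -110 0 0 0 0 0; 0 -110 0 0 0 0 0; 0 -110 0 0 0 0 0")

```text
t: 16.23
eef_pos: [0.4996, -0.0371, 0.2378]
tcp_rot: [-179.9, -0.0, 84.6]
wrist_force: [-0.4, 0.5, -0.2]
opening: 0.0007
gripper_force: 0.0
```

```bash
python3 -c "
from h import *
go(.5155,.1695,.2,85)
d=wsave('w5.png')
cv2.imwrite('pics/w5.png',cv2.resize(d['image'],(800,600),interpolation=cv2.INTER_NEAREST))"
```

```text
d [207.2  -3.5  38. ] w [-0.06 -0.05 -0.37] at [ 0.4996 -0.0371  0.2378] [-1.7994e+02 -5.0000e-02  8.4630e+01] q [ 27.  15. -33. 107.   9.  61. -15.] t 16.23 open 0.0007 F [-0.4  0.5 -0.2]
```

View pics/w5.png

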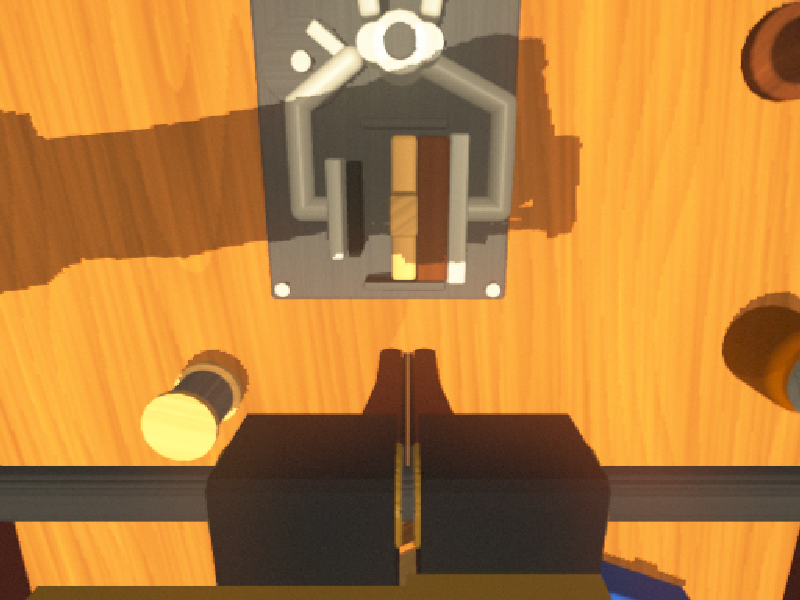

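The pad is retracted, and the front plate (view column 404) and back plate (432) stand flush against the fixed jaw. The handle roots are spread open and the arm is clear.

```bash
python3 -c "
from h import *
print(job.hand_in())"
```

```text
the job is handed in; nothing more can be done
None
```

I handed the job in at about 16 s of the 62 s limit, and no verdict came back. The pliers locked on their own, and after the lever pull the last picture shows the pad drawn back and both plates flush against the fixed jaw. The handle tips and lever were out of that picture, so I judged them open and at rest from the handle roots and the pull force dropping to zero.

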